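# Set out the spice riser

### The arm

A 6-joint arm with a two-finger parallel gripper is mounted at the origin on the work surface. World frame = base frame: x ahead of the robot, y to its left, z up, the work surface at z = 0. Lengths are in m, angles in rad, forces in N, time in s.
With the tool pointing down it reaches from about 0.325 to 0.775 m from the base axis. Payload 5.5 kg.
Tool frame: the origin (TCP) lies at the very end of the fingers, on their centre line; the grasp point (between the pads) lies 19 mm behind it (manip.tcp_to_grasp is the distance from the TCP to the grasp point, in m); z points along the fingers, y is the line along which they close (so a half turn about z gives the same grasp; the last joint's range is limited). The gripper opens to 85 mm and grips with 20 to 120 N. Pads are 22 mm wide; open, the fingers measure 114 mm over their backs; the gripper's body (76 mm by 85 mm) begins 54 mm behind the grasp point. The pads swing forward as they close: fully open they stand 13 mm farther back than shut.
Start: joints at [1.233, 0.091, 1.231, -0, 1.82, -0.057], TCP at [0.166, 0.577, 0.231] pointing down, gripper open.
Joint ranges: [-2.87, 2.87], [-0.86, 2.18], [0.17, 2.46], [-1.51, 4.65], [0.06, 2.69], [-2.65, 2.65]. Speed limits (rad/s): [2.57, 2.57, 3.01, 3.14, 3.14, 3.14].

### API

Orientations are given as [roll, pitch, yaw] about the fixed x, y, z axes, in that order (R = Rz(yaw) Ry(pitch) Rx(roll)).
In Python, from rig import manip gives the robot as it stands.
- The arm moves only by the shell command python3 -m crank 'ROWS' [OPENING] [FORCE]. ROWS is a JSON list of rows, 1 to 5 of them, each of 6 numbers: dx, dy, dz in units of 5 mm, then a rotation vector rx, ry, rz in rad; each row is the pose to reach, as a shift and turn from the pose commanded when the command began, along the tool's axes at that moment; what a row does not reach only later rows make up. A row lasts 1/10 s, in which the tool goes at most 0.05 m and 0.15 rad, less where a joint would pass 70% of its speed; a pose out of reach is approached as far as the arm can. OPENING is the finger opening in m, set as the command begins (- or left out keeps the last). The fingers move at their own pace and stop on an object; FORCE is the grip in N (left out, the last holds). Time passes only in rows, so rows that do not move let the fingers close. It prints the time, the measured TCP pose, the force, the opening and the grip force at its end. Input that does not fit is refused with a message, and nothing moves.
- manip.get_obs(): the state, without advancing time (a new reading comes with each control period).
- manip.capture(name): name is "scene" or "top" or "wrist"; returns (picture, depth): 384x512x3 uint8, blue, green, red; 384x512 float32, m along the optical axis (not along the pixel's ray), 0 where there is no reading.
- manip.get_calibration(name): a dict with "fx", "fy", "cx", "cy" (pixels), "rvec" (rotation vector, rad) and "tvec" (3), from world to camera coordinates, as OpenCV has them; the wrist camera has in their place "T_tool_cam" (4x4, takes a point from camera to tool coordinates, whose origin is the TCP and whose axes are the flange's). Camera axes: x right, y down, z forward; pixel columns grow to the right and rows downward; lengths in m; the calibration is good to about 2 mm. A picture is of the moment at which its call begins: read the wrist's pose just before it. get_calibration takes no time and is no camera call.
- manip.hand_in(): hands the job in; it is judged then, once.
The state is a dict: "t": time; "joint_pos": joint angles; "dq": joint speeds; "effort": joint torques, N m; "tcp_pos": TCP position; "ee_rot": TCP orientation; "wrist_force": force on the tool from outside, world axes, zero at the start; "torque": the same for the moment, N m; "finger_gap": finger opening in m; "finger_force": force on a finger pad.
Only numpy, scipy, OpenCV 4.12 (cv2) and the standard library are available. Lean on these libraries where they do the work, as an engineer would, in place of code of your own. Each camera call takes 0.05 s, during which the arm holds its last target. There are 200 camera calls.

### The job

Tidy the bamboo riser: on its low front step, midway between front and back of the step, stand the white salt jar directly in front of the herb pot and the red-lidded pepper jar directly in front of the oil bottle. Stand the blue tea tin on the back step, on its middle line and halfway along the riser between pot and bottle, and set the orange candle centred on top of the tin. Everything stands upright and is let go, and the herb pot, oil bottle, kettle, mug and bowl stay where they are.

Things in the scene. Friction and masses are not known exactly. Their poses are not given: they have to be found in the camera images.
- riser: low bamboo two-step riser, fixed, 300 mm long (its y), 170 mm deep (its x); origin at the centre of its underside; its -x side, towards the robot, is the front. Front step (brown, lower): top 15 mm above the worktop, x = -85 to 0 mm, middle line at x = -42.5 mm. Back step (pale, higher): top 40 mm above the worktop, x = 0 to +85 mm, middle line at x = +42.5 mm.
- herb: small green herb in a terracotta pot, 62 mm across, 80 mm high in all, 0.5 kg; stands loose near one end of the back step (either end), about 115 mm from the riser's middle, and is to stay there; origin at the centre of its underside, z up its axis; its x and y run parallel to the riser's.
- oil: green glass oil bottle with a black cap, 52 mm across, 150 mm high, 0.45 kg; stands loose near the other end of the back step, the same distance from the riser's middle as the herb pot within a few mm, and is to stay there; origin at the centre of its underside, z up its axis; its x and y run parallel to the riser's.
- salt: salt jar to be placed: white ceramic cylinder with a brown wooden lid, 52 mm diameter, 65 mm high, about 0.2 kg, starts upright on the worktop; origin at the centre of its underside, z up its axis; the lid does not come off.
- pepper: pepper jar to be placed: dark brown cylinder with a paper band and a red lid, 48 mm diameter, 80 mm high, about 0.16 kg, starts upright on the worktop; origin at the centre of its underside, z up its axis; the lid does not come off.
- tin: blue tea tin to be placed: cylinder with a thin aluminium band and a flat blue top, 62 mm diameter, 60 mm high, about 0.22 kg, starts upright on the worktop; origin at the centre of its underside, z up its axis; it does not open.
- candle: small candle to be placed: short orange cylinder with a cream top and a thin 6 mm wick (look only), 44 mm diameter, 36 mm high without the wick, about 0.12 kg, starts upright on the worktop; origin at the centre of its underside, z up its axis.
- kettle: bystander: steel kettle, 140 mm across the base, 180 mm high, black handle on one side reaching 115 mm from its axis, stands on the worktop to the left of the riser; origin at the centre of its underside.
- mug: bystander: grey mug, 80 mm across, 90 mm high, with a handle, on the worktop to the right; origin at the centre of its underside.
- bowl: bystander: blue bowl, 120 mm across, 50 mm high, on the worktop to the right; origin at the centre of its underside.
Mind the look-alikes: they are no part of the job. What is meant by the oil is not brown, purple or turquoise, and is the smaller of those in its own colour.

How it is judged:
By the outcome, as a careful person would: the job done as asked, in the order asked, and still so for the second after the job is handed in, with the robot touching nothing.
It also fails if it takes over 106 s, if anything falls off the work surface, if the arm or the gripper's body presses on something with over 40 N, if the wrist force passes 120 N, or if a joint passes its speed limit or range.

## Working session

There is one attempt and no reset: what is moved stays moved. The work goes in short steps, Python scripts to look and compute and a shell command to move; the robot and the scene stay as the last step left them, time stands still between calls to the robot, and variables do not carry over. Pictures are saved under pics/ and viewed, at most 14 in all, crops included, and the job is handed in when it is done.

```bash
ls; mkdir -p pics
cat > h.py <<'E'
import numpy as np, cv2
from rig import manip
from scipy.spatial.transform import Rotation as R
def cloud(name):
    o=manip.get_obs(); img,d=manip.capture(name); c=manip.get_calibration(name)
    v,u=np.mgrid[:384,:512]; P=np.stack([(u-c['cx'])/c['fx']*d,(v-c['cy'])/c['fy']*d,d],-1)
    if 'T_tool_cam' in c:
        T=np.array(c['T_tool_cam']); P=P@T[:3,:3].T+T[:3,3]
        er=np.array(o['ee_rot']); M=er if er.shape==(3,3) else R.from_euler('xyz',er).as_matrix()
        P=P@M.T+np.array(o['tcp_pos'])
    else:
        M=cv2.Rodrigues(np.array(c['rvec'],float))[0]; P=(P-np.array(c['tvec']).ravel())@M
    P[d==0]=np.nan
    return img,P
E
python3 - <<'E'
from h import *
print(manip.get_obs())
for n in('scene','top'):
    i,P=cloud(n); cv2.imwrite(f'pics/{n}0.png',i); np.savez(f'{n}0.npz',i=i,P=P); c=manip.get_calibration(n)
    print(n,c)
E
```

```text
pics
{'t': 0.0, 'joint_pos': array([ 1.23331069e+00,  9.18579270e-02,  1.23189180e+00, -1.10942193e-05,
        1.81978547e+00, -5.67098227e-02]), 'dq': array([-6.03068057e-04,  2.45815928e-04, -5.58253902e-04, -1.24286319e-04,
       -6.44376508e-04, -5.18550629e-05]), 'effort': array([-1.79521747e-03, -4.58710134e+01, -4.18036330e+01, -3.68092594e-05,
        1.07949047e-02,  1.48234381e-05]), 'tcp_pos': array([0.16617875, 0.57623672, 0.23014808]), 'ee_rot': array([-3.13965263e+00, -9.93617211e-05,  2.86081402e+00]), 'wrist_force': array([ 0.26650575,  0.57674509, -0.04519607]), 'torque': array([ 0.01680023,  0.02583992, -0.0149009 ]), 'finger_force': 0.0, 'finger_gap': 0.08580418869782869}
scene {'fx': 396.232509132891, 'fy': 396.232509132891, 'cx': 263.199375466089, 'cy': 191.45760260250577, 'rvec': array([ 1.97937575,  1.06479409, -0.57548576]), 'tvec': array([-0.35877191, -0.24614112,  1.64942524])}
top {'fx': 489.6865478833156, 'fy': 489.6865478833156, 'cx': 247.61775342728635, 'cy': 195.02166585465633, 'rvec': array([ 2.1581549 , -2.14400211,  0.1393512 ]), 'tvec': array([0.00690308, 0.60086502, 1.57933399])}
```

View pics/scene0.png

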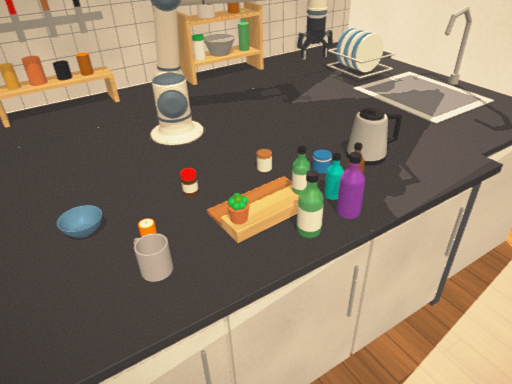

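View pics/top0.png

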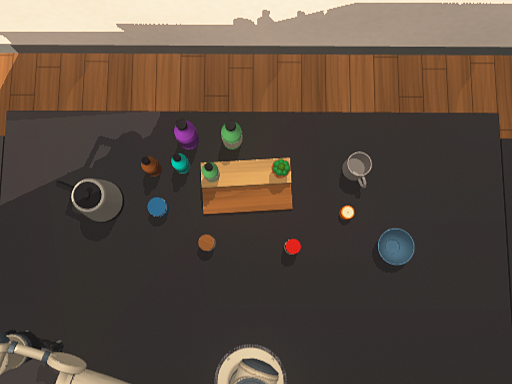

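The top view shows the riser at about (247,186), with the oil bottle at (210,172) and herb at (281,168). Salt is at (206,243), pepper (292,247), tin (157,207), candle (347,212), and the big green decoy (231,135). The scene view agrees: on the riser, oil (301,172) and herb (238,208).

```bash
cat > m.py <<'E'
from h import *
T=np.load('top0.npz');S=np.load('scene0.npz')
P=T['P'];Q=S['P']
seeds=dict(salt=(206,243),pepper=(292,247),tin=(157,207),candle=(347,212),oil=(210,172),herb=(281,168),big=(231,135),mug=(358,166),teal=(180,163),brown=(150,166),kettle=(97,200),bowl=(396,247))
for n,(u,v) in seeds.items():
    p=P[v-3:v+4,u-3:u+4].reshape(-1,3); c=np.nanmedian(p,0)
    out=[]
    for X in(P,Q):
        X=X.reshape(-1,3)
        m=(np.hypot(*(X[:,:2]-c[:2]).T)<.055)
        Y=X[m]; lo=.02 if n not in('oil','herb') else .05
        Y=Y[Y[:,2]>lo]
        if len(Y)<5: out.append('none');continue
        zt=np.percentile(Y[:,2],95); t=Y[Y[:,2]>zt-.008]
        (cx,cy),r=cv2.minEnclosingCircle(t[:,:2].astype(np.float32))
        out.append((np.round([cx,cy,r,zt],4).tolist(),len(t)))
    print(n,np.round(c,3),out)
for nm,X in(('top',P),('scene',Q)):
  tab=X[(X[...,2]<.012)&(X[...,0]>.3)&(X[...,0]<.7)&(abs(X[...,1])<.3)];print(nm,'table z',np.median(tab[:,2]))
  for a,b in((.009,.025),(.033,.047),(.009,.047)):
    m=(X[...,2]>a)&(X[...,2]<b)&(X[...,0]>.4)&(X[...,0]<.72)&(X[...,1]>-.15)&(X[...,1]<.2)
    m=m.astype(np.uint8);m=cv2.morphologyEx(m,cv2.MORPH_OPEN,np.ones((3,3)))
    k,l,s,_=cv2.connectedComponentsWithStats(m); j=1+np.argmax(s[1:,4]); Y=X[l==j]
    print(nm,a,b,len(Y),np.median(Y[:,2]),cv2.minAreaRect(Y[:,:2].astype(np.float32)*1000))
E
python3 m.py
```

```text
salt [0.441 0.144 0.063] [([0.4419, 0.1444, 0.0257, 0.0695], 159), ([0.4432, 0.1442, 0.0285, 0.0673], 109)]
pepper [ 0.43  -0.131  0.079] [([0.4317, -0.1336, 0.0235, 0.085], 126), ([0.4324, -0.1312, 0.0276, 0.082], 121)]
tin [0.557 0.306 0.059] [([0.5586, 0.3082, 0.0311, 0.0643], 221), ([0.5624, 0.3093, 0.0329, 0.0626], 152)]
candle [ 0.547 -0.317  0.036] [([0.5466, -0.3177, 0.0215, 0.0424], 85), ([0.5495, -0.3187, 0.0234, 0.0388], 143)]
oil [0.656 0.127 0.151] [([0.6667, 0.131, 0.0127, 0.191], 52), ([0.6698, 0.1317, 0.0134, 0.1896], 54)]
herb [ 0.678 -0.095  0.116] [([0.6788, -0.0946, 0.0268, 0.1195], 100), ([0.6855, -0.0957, 0.026, 0.1174], 139)]
big [0.777 0.064 0.144] [([0.795, 0.0654, 0.0162, 0.1966], 80), ([0.7971, 0.0669, 0.0173, 0.1937], 101)]
mug [ 0.708 -0.365  0.003] [([0.6978, -0.3496, 0.0405, 0.092], 84), ([0.6998, -0.3488, 0.0406, 0.0903], 236)]
teal [0.693 0.226 0.109] [([0.7032, 0.2347, 0.0133, 0.1502], 45), ([0.7059, 0.2342, 0.0128, 0.1496], 47)]
brown [0.683 0.322 0.107] [([0.6937, 0.3323, 0.013, 0.1507], 51), ([0.6965, 0.3327, 0.0127, 0.1512], 37)]
kettle [0.566 0.
[... 433 characters left out ...]
9062, -1.733489990234375), (85.65125274658203, 254.20089721679688), 3.375458002090454)
top 0.009 0.047 3477 0.02013914754806745 ((633.7096557617188, 16.218704223632812), (170.98744201660156, 299.3055725097656), 3.674373149871826)
scene table z 0.0006904762355455748
scene 0.009 0.025 529 0.01563911072269366 ((575.0746459960938, 74.43179321289062), (58.58445358276367, 177.26202392578125), 3.985424518585205)
scene 0.033 0.047 1199 0.04068707254268012 ((677.1156005859375, -4.0834808349609375), (88.79078674316406, 254.60243225097656), 1.8879183530807495)
scene 0.009 0.047 2165 0.038848252569924295 ((634.813232421875, 15.455856323242188), (173.15493774414062, 300.9110412597656), 2.725242853164673)
```

Both views agree on the heights (table 0, steps 15 and 40 mm, jars within a few mm). The riser centre is about (0.634, 0.016), yaw about 0.064. I'll start moving and refine with the wrist camera.

```bash
cat > go.py <<'E'
import sys
from h import *
x,y,z,yaw=map(float,sys.argv[1:5]); o=manip.get_obs()
M=R.from_euler('xyz',o['ee_rot']); T=R.from_euler('xyz',[np.pi,0,yaw])
print(np.round(M.inv().apply(np.array([x,y,z])-o['tcp_pos']),4).tolist(),np.round((M.inv()*T).as_rotvec(),3).tolist(),'t',round(o['t'],2),o['tcp_pos'].round(4),'F',o['wrist_force'].round(1))
E
python3 go.py .4425 .1443 .20 3.206
```

```text
[-0.3852, -0.3385, 0.0308] [-0.002, -0.0, -0.345] t 0.1 [0.1662 0.5763 0.2302] F [-0.7 -0.1 -0.6]
```

The manual's scale: shifts go in units of 5 mm. Converting my numbers, -0.385 m is -77, -0.338 m is -67.6.

```bash
python3 -m crank '[[-77,-67.6,6,0,0,-0.345],[-77,-67.6,6,0,0,-0.345],[-77,-67.6,6,0,0,-0.345],[-77,-67.6,6,0,0,-0.345],[-77,-67.6,6,0,0,-0.345]]' 0.085 40; python3 go.py .4425 .1443 .20 3.206
```

```text
t: 0.6
tcp_pos: [0.3006, 0.3658, 0.2161]
ee_rot: [-3.141, -0.0, -3.077]
wrist_force: [1.6, -0.2, 0.2]
finger_gap: 0.0849
finger_force: 0.0
[-0.1273, -0.2302, 0.0162] [-0.0, -0.0, 0.0] t 0.6 [0.3006 0.3658 0.2161] F [ 1.6 -0.2  0.2]
```

Scaled: -0.23 m is -46, -0.127 m is -25.4.

```bash
python3 -m crank '[[-25.4,-46,3.2,0,0,0],[-25.4,-46,3.2,0,0,0],[-25.4,-46,3.2,0,0,0],[-25.4,-46,3.2,0,0,0],[-25.4,-46,3.2,0,0,0]]'
python3 -m crank '[[-2.8,-4.8,0,0,0,0],[-2.8,-4.8,0,0,0,0]]'; python3 go.py .4425 .1443 .20 3.206
python3 - <<'E'
from h import *
i,P=cloud('wrist'); cv2.imwrite('pics/w1.png',i); np.savez('w1.npz',i=i,P=P)
print(manip.get_calibration('wrist'))
E
```

```text
t: 1.1
tcp_pos: [0.435, 0.1554, 0.2012]
ee_rot: [3.142, 0.0, -3.077]
wrist_force: [1.6, 1.0, 0.2]
finger_gap: 0.0854
finger_force: 0.0
t: 1.3
tcp_pos: [0.4511, 0.1312, 0.2006]
ee_rot: [-3.14, -0.001, -3.083]
wrist_force: [-0.4, -1.0, -0.6]
finger_gap: 0.0852
finger_force: 0.0
[0.0078, 0.0136, 0.0006] [-0.001, -0.001, -0.005] t 1.3 [0.4511 0.1312 0.2006] F [-0.4 -1.  -0.6]
{'fx': 283.63884753784396, 'fy': 283.63884753784396, 'cx': 257.2557974243549, 'cy': 188.60588872046637, 'T_tool_cam': array([[ 3.08526251e-04, -9.56398636e-01, -2.92064296e-01,
         7.41455137e-02],
       [ 9.99999191e-01,  6.55376481e-04, -1.08974351e-03,
        -1.26016663e-03],
       [ 1.23364128e-03, -2.92063724e-01,  9.56398065e-01,
        -1.43615458e-01],
       [ 0.00000000e+00,  0.00000000e+00,  0.00000000e+00,
         1.00000000e+00]])}
```

View pics/w1.png

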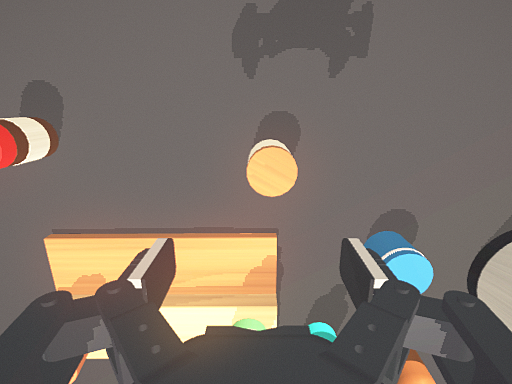

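The wrist picture shows the salt lid at (272,171), pepper at (20,142), and tin at (405,265). The riser's front edge runs along row ~235 from (45) to (277).

```bash
cat > wm.py <<'E'
from h import *
def circ(X,c,zt,rad=.05,dz=.006):
    X=X.reshape(-1,3); Y=X[(np.hypot(*(X[:,:2]-c).T)<rad)&(abs(X[:,2]-zt)<dz)]
    if len(Y)<10: return None
    (cx,cy),r=cv2.minEnclosingCircle(Y[:,:2].astype(np.float32)); return np.round([cx,cy,r,np.median(Y[:,2])],4),len(Y)
E
python3 -m crank '[[0,0,0,0,0,0],[0,0,0,0,0,0]]'; python3 go.py .4425 .1443 .20 3.206
python3 - <<'E'
from wm import *
i,P=cloud('wrist'); np.savez('w1.npz',i=i,P=P)
print('salt',circ(P,(.4425,.1443),.065)); print('tin',circ(P,(.56,.308),.06)); print('pep',circ(P,(.432,-.132),.08))
m=(P[...,2]>.009)&(P[...,2]<.02)&(P[...,0]>.5)&(P[...,0]<.65)&(P[...,1]<.2)
Y=P[m];print(np.median(Y[:,2]),len(Y))
# front edge: min x per y bin ; left edge max y per x bin
yb=[(y,Y[abs(Y[:,1]-y)<.006][:,0].min()) for y in np.arange(-.11,.16,.03)]
xb=[(x,Y[abs(Y[:,0]-x)<.004][:,1].max()) for x in np.arange(.555,.62,.01)]
print(np.round(yb,4).tolist(),np.round(xb,4).tolist())
yb=np.array(yb); print(np.polyfit(yb[:,0],yb[:,1],1))
E
```

```text
t: 1.55
tcp_pos: [0.4495, 0.1353, 0.2016]
ee_rot: [3.141, -0.0, -3.076]
wrist_force: [0.5, -0.1, 0.3]
finger_gap: 0.0851
finger_force: 0.0
[0.0064, 0.0094, 0.0016] [0.0, -0.0, 0.001] t 1.55 [0.4495 0.1353 0.2016] F [ 0.5 -0.1  0.3]
salt (array([0.4436, 0.1438, 0.0261, 0.0659]), 1981)
tin (array([0.5551, 0.3099, 0.0306, 0.0606]), 1054)
pep (array([ 0.436 , -0.1144,  0.0131,  0.0757]), 78)
0.015930816010299637 10814
[[-0.11, 0.5568], [-0.08, 0.5543], [-0.05, 0.5528], [-0.02, 0.5511], [0.01, 0.5488], [0.04, 0.5471], [0.07, 0.5449], [0.1, 0.5429], [0.13, 0.5411], [0.16, 0.5396]] [[0.555, 0.1602], [0.565, 0.161], [0.575, 0.1618], [0.585, 0.1627], [0.595, 0.1635], [0.605, 0.163], [0.615, 0.1636]]
[-0.06394905  0.54952847]
```

Scaled: 0.13 m is 26, 0.09 m is 18.

```bash
python3 -m crank '[[1.4,1.8,8,0,0,0],[1.4,1.8,18,0,0,0],[1.4,1.8,26,0,0,0],[1.4,1.8,26,0,0,0]]'; python3 go.py .443 .144 .022 3.206
```

```text
t: 2.0
tcp_pos: [0.438, 0.1428, 0.0652]
ee_rot: [-3.14, -0.011, -3.075]
wrist_force: [-1.1, -0.4, -0.3]
finger_gap: 0.0851
finger_force: 0.0
[-0.0055, 0.0009, 0.0431] [-0.002, -0.011, 0.002] t 2.0 [0.438  0.1428 0.0652] F [-1.1 -0.4 -0.3]
```

```bash
python3 -m crank '[[0,0,0,0,0,0],[0,0,0,0,0,0],[0,0,0,0,0,0]]'; python3 go.py .443 .144 .022 3.206
```

```text
t: 2.3
tcp_pos: [0.4441, 0.1434, 0.0748]
ee_rot: [3.141, 0.005, -3.077]
wrist_force: [0.5, -0.9, -0.0]
finger_gap: 0.085
finger_force: 0.0
[0.0013, 0.0006, 0.0528] [0.001, 0.005, 0.0] t 2.3 [0.4441 0.1434 0.0748] F [ 0.5 -0.9 -0. ]
```

```bash
python3 -m crank '[[0.2,0,4,0,0,0],[0.2,0,8,0,0,0],[0.2,0,10,0,0,0],[0.2,0,10,0,0,0],[0.2,0,10,0,0,0]]'; python3 go.py .443 .144 .022 3.206;  python3 -m crank '[[0,0,0,0,0,0],[0,0,0,0,0,0],[0,0,0,0,0,0],[0,0,0,0,0,0],[0,0,0,0,0,0]]' 0.03 45;python3 go.py .443 .144 .022 3.206
```

```text
t: 2.8
tcp_pos: [0.4421, 0.1429, 0.0228]
ee_rot: [3.141, 0.001, -3.077]
wrist_force: [-0.2, 0.6, 0.3]
finger_gap: 0.085
finger_force: 0.0
[-0.001, 0.0011, 0.0008] [0.0, 0.001, -0.0] t 2.8 [0.4421 0.1429 0.0228] F [-0.2  0.6  0.3]
t: 3.3
tcp_pos: [0.4422, 0.143, 0.0228]
ee_rot: [3.141, 0.002, -3.077]
wrist_force: [0.2, 0.5, 5.7]
finger_gap: 0.051
finger_force: 47.5
[-0.0008, 0.0009, 0.0008] [0.001, 0.002, -0.0] t 3.3 [0.4422 0.143  0.0228] F [0.2 0.5 5.7]
```

```bash
python3 -m crank '[[0,0,-4,0,0,0],[0,0,-12,0,0,0],[0,0,-18,0,0,0],[0,0,-18,0,0,0]]'; python3 go.py .5986 -.1006 .113 3.206; python3 go.py .5986 -.1006 .037 3.206
```

```text
t: 3.7
tcp_pos: [0.4435, 0.1432, 0.1163]
ee_rot: [3.14, 0.008, -3.077]
wrist_force: [0.1, 0.6, -1.7]
finger_gap: 0.0507
finger_force: 47.5
[-0.1391, -0.2533, 0.004] [0.001, 0.008, -0.0] t 3.7 [0.4435 0.1432 0.1163] F [ 0.1  0.6 -1.7]
[-0.1385, -0.2534, 0.08] [0.001, 0.008, -0.0] t 3.7 [0.4435 0.1432 0.1163] F [ 0.1  0.6 -1.7]
```

Scaled: -0.19 m is -38, -0.155 m is -31.

```bash
python3 -m crank '[[-4,-7,0,0,0,0],[-8,-15,0,0,0,0],[-12,-23,0,0,0,0],[-16,-31,0,0,0,0],[-20,-38,0,0,0,0]]';python3 -m crank '[[-4,-7,0,0,0,0],[-7.4,-12,0,0,0,0],[-7.4,-12,0,0,0,0],[-7.4,-12,0,0,0,0],[-7.4,-12,0,0,0,0]]'; python3 go.py .5986 -.1006 .037 3.206
python3 - <<'E'
from wm import *
i,P=cloud('wrist'); cv2.imwrite('pics/w2.png',i); np.savez('w2.npz',i=i,P=P)
E
```

```text
t: 4.2
tcp_pos: [0.5532, -0.0424, 0.1094]
ee_rot: [3.141, -0.003, -3.078]
wrist_force: [0.1, 0.5, -2.2]
finger_gap: 0.051
finger_force: 47.8
t: 4.7
tcp_pos: [0.5934, -0.0971, 0.1104]
ee_rot: [3.141, -0.002, -3.077]
wrist_force: [-0.1, -0.5, -1.7]
finger_gap: 0.0505
finger_force: 47.9
[-0.0051, -0.0039, 0.0734] [0.001, -0.002, 0.0] t 4.7 [ 0.5934 -0.0971  0.1104] F [-0.1 -0.5 -1.7]
```

View pics/w2.png

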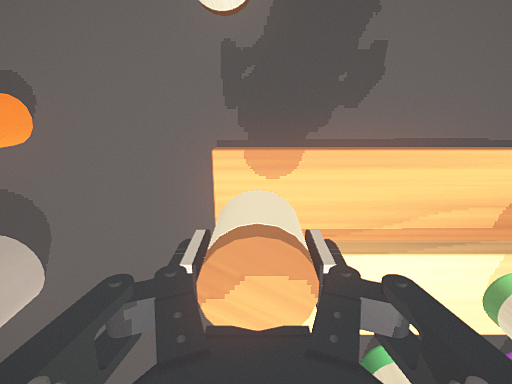

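Salt is held upright with its lid at (257,280). The riser's front-right corner shows at (213,148), and the pot is hidden behind the gripper.

Run:
```python
from wm import *
P=np.load('w2.npz')['P']; o=manip.get_obs()
m=(P[...,2]>.009)&(P[...,2]<.02)&(P[...,0]>.5)&(P[...,0]<.65)
Y=P[m];print(np.median(Y[:,2]),len(Y))
yb=np.array([(y,Y[abs(Y[:,1]-y)<.006][:,0].min()) for y in np.arange(-.12,.1,.03)])
xb=[(x,Y[abs(Y[:,0]-x)<.003][:,1].min()) for x in np.arange(.56,.585,.005)]
print(np.round(yb,4).tolist(),np.round(xb,4).tolist(),np.polyfit(yb[:,0],yb[:,1],1))
X=P.reshape(-1,3); J=X[(np.hypot(X[:,0]-.593,X[:,1]+.097)<.05)]; 
h,e=np.histogram(J[:,2],bins=np.arange(.08,.2,.005));print(list(zip(e.round(3),h)))
print(circ(P,(.593,-.097),.155,.045,.004))
```

```text
0.015793436965686337 24664
[[-0.12, 0.5579], [-0.09, 0.5559], [-0.06, 0.5538], [-0.03, 0.552], [0.0, 0.55], [0.03, 0.5481], [0.06, 0.5461], [0.09, 0.5441]] [[0.56, -0.3044], [0.565, -0.3117], [0.57, -0.3153], [0.575, -0.138], [0.58, -0.1379]] [-0.06520763  0.55000159]
[(np.float64(0.08), np.int64(0)), (np.float64(0.085), np.int64(2)), (np.float64(0.09), np.int64(85)), (np.float64(0.095), np.int64(190)), (np.float64(0.1), np.int64(198)), (np.float64(0.105), np.int64(217)), (np.float64(0.11), np.int64(244)), (np.float64(0.115), np.int64(328)), (np.float64(0.12), np.int64(508)), (np.float64(0.125), np.int64(587)), (np.float64(0.13), np.int64(668)), (np.float64(0.135), np.int64(790)), (np.float64(0.14), np.int64(783)), (np.float64(0.145), np.int64(815)), (np.float64(0.15), np.int64(10213)), (np.float64(0.155), np.int64(561)), (np.float64(0.16), np.int64(1067)), (np.float64(0.165), np.int64(2983)), (np.float64(0.17), np.int64(1883)), (np.float64(0.175), np.int64(789)), (np.float64(0.18), np.int64(1537)), (np.float64(0.185), np.int64(3004)), (np.float64(0.19), np.int64(3278))]
(array([ 0.5868, -0.0974,  0.0447,  0.1534]), 10392)
```

```bash
python3 - <<'E'
from wm import *
P=np.load('w2.npz')['P'].reshape(-1,3)
J=P[(abs(P[:,1]+.097)<.012)&(P[:,2]>.10)&(P[:,2]<.15)&(P[:,0]>.55)&(P[:,0]<.6)]
print(len(J),'front x',np.percentile(J[:,0],[1,5,50]), 'expect centre',np.percentile(J[:,0],5)+.026)
E
python3 -m crank '[[-1,-0.7,0,0,0,0],[-1,-0.7,6,0,0,0],[-1,-0.7,10,0,0,0],[-1,-0.7,11,0,0,0],[-1,-0.7,11,0,0,0]]';python3 -m crank '[[0,0,0,0,0,0],[0,0,0,0,0,0],[0,0,0,0,0,0]]'; python3 go.py .598 -.1005 .0385 3.206
```

```text
1895 front x [0.56904087 0.56924931 0.57022793] expect centre 0.5952493140792242
t: 5.25
tcp_pos: [0.5989, -0.1006, 0.0558]
ee_rot: [3.141, -0.002, -3.077]
wrist_force: [-0.9, -0.5, -1.9]
finger_gap: 0.051
finger_force: 47.8
t: 5.55
tcp_pos: [0.6001, -0.1013, 0.0581]
ee_rot: [-3.141, 0.002, -3.077]
wrist_force: [-0.6, -0.7, -2.4]
finger_gap: 0.0509
finger_force: 47.8
[0.0021, 0.0009, 0.0196] [-0.001, 0.002, -0.0] t 5.55 [ 0.6001 -0.1013  0.0581] F [-0.6 -0.7 -2.4]
```

Scaled: 0.0025 m is 0.5, 0.0175 m is 3.5.

```bash
python3 -m crank '[[0.5,0.2,0,0,0,0],[0.5,0.2,2,0,0,0],[0.5,0.2,3.4,0,0,0],[0.5,0.2,3.5,0,0,0],[0.5,0.2,3.5,0,0,0]]'; python3 -m crank '[[0,0,0,0,0,0],[0,0,0,0,0,0]]'; python3 go.py .5973 -.1005 .038 3.206
```

```text
t: 6.05
tcp_pos: [0.5964, -0.1002, 0.0381]
ee_rot: [3.141, -0.001, -3.077]
wrist_force: [0.4, -0.3, -2.0]
finger_gap: 0.0513
finger_force: 47.6
t: 6.25
tcp_pos: [0.5968, -0.1003, 0.0389]
ee_rot: [3.142, -0.0, -3.077]
wrist_force: [0.3, 0.2, -1.6]
finger_gap: 0.0509
finger_force: 47.6
[-0.0005, -0.0002, 0.0009] [0.0, -0.0, -0.0] t 6.25 [ 0.5968 -0.1003  0.0389] F [ 0.3  0.2 -1.6]
```

Scaled: 0.001 m is 0.2.

```bash
python3 -m crank '[[0,0,0.2,0,0,0],[0,0,0.2,0,0,0]]'; python3 -m crank '[[0,0,0,0,0,0],[0,0,0,0,0,0],[0,0,0,0,0,0],[0,0,0,0,0,0]]' 0.085; python3 -m crank '[[0,0,-8,0,0,0],[0,0,-18,0,0,0],[0,0,-24,0,0,0],[0,0,-24,0,0,0]]';python3 go.py .432 -.132 .17 3.206
```

```text
t: 6.45
tcp_pos: [0.5968, -0.1003, 0.0379]
ee_rot: [3.142, -0.0, -3.077]
wrist_force: [-0.5, -0.1, -1.8]
finger_gap: 0.0511
finger_force: 47.6
t: 6.85
tcp_pos: [0.597, -0.1003, 0.0384]
ee_rot: [-3.141, 0.001, -3.077]
wrist_force: [0.1, -0.0, 0.3]
finger_gap: 0.085
finger_force: 0.0
t: 7.25
tcp_pos: [0.5993, -0.1008, 0.1655]
ee_rot: [-3.138, 0.011, -3.077]
wrist_force: [-0.2, -0.5, 0.6]
finger_gap: 0.085
finger_force: 0.0
[0.1689, -0.0204, -0.0063] [-0.003, 0.011, -0.0] t 7.25 [ 0.5993 -0.1008  0.1655] F [-0.2 -0.5  0.6]
```

Now back above the pepper jar, with a wrist look at it and the placed salt.

```bash
python3 -m crank '[[8,-1,0,0,0,0],[16,-2,-2,0,0,0],[24,-3,-2,0,0,0],[32,-4,-2,0,0,0],[33.6,-4.2,-2,0,0,0]]'; python3 -m crank '[[0,0,0,0,0,0],[0,0,0,0,0,0],[0,0,0,0,0,0],[0,0,0,0,0,0]]'
python3 - <<'E'
from wm import *
i,P=cloud('wrist'); cv2.imwrite('pics/w3.png',i); np.savez('w3.npz',P=P)
print('pep',circ(P,(.432,-.132),.08));print('salt',circ(P,(.599,-.1005),.08))
i,P=cloud('top');cv2.imwrite('pics/t3.png',i);print('salt',circ(P,(.599,-.1005),.08),'pep',circ(P,(.432,-.132),.08))
E
python3 go.py .432 -.132 .035 3.206
```

```text
t: 7.75
tcp_pos: [0.4277, -0.1324, 0.1675]
ee_rot: [-3.141, -0.001, -3.079]
wrist_force: [0.9, 0.2, -0.4]
finger_gap: 0.0853
finger_force: 0.0
t: 8.15
tcp_pos: [0.4313, -0.1318, 0.1677]
ee_rot: [3.141, -0.001, -3.077]
wrist_force: [0.4, -0.2, 0.2]
finger_gap: 0.0846
finger_force: 0.0
pep (array([ 0.4323, -0.1348,  0.024 ,  0.0809]), 2356)
salt (array([ 0.5759, -0.1082,  0.0121,  0.0757]), 51)
salt (array([ 0.597 , -0.1009,  0.0262,  0.0797]), 178) pep None
[-0.001, -0.0003, 0.1327] [0.0, -0.001, 0.0] t 8.25 [ 0.431  -0.1318  0.1677] F [0.7 0.2 0.2]
```

View pics/w3.png

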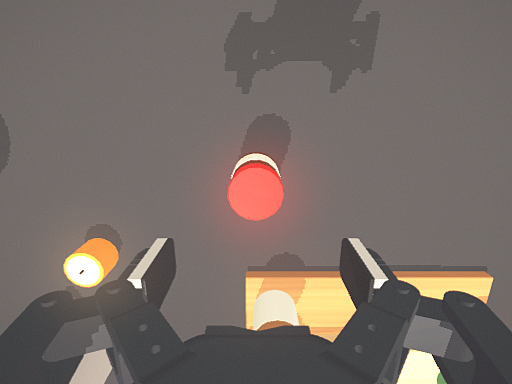

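Pepper lid is at (256,192) and the candle at (85,268). The salt stands on the front step at (275,310), and the top camera puts it at (0.597, -0.101).

```bash
python3 -m crank '[[-0.2,0.4,8,0,0,0],[-0.2,0.4,16,0,0,0],[-0.2,0.4,22,0,0,0],[-0.2,0.4,26,0,0,0],[-0.2,0.4,26.6,0,0,0]]'; python3 -m crank '[[0,0,0,0,0,0],[0,0,0,0,0,0],[0,0,0,0,0,0]]'; python3 go.py .432 -.134 .035 3.206;python3 -m crank '[[0,0,0,0,0,0],[0,0,0,0,0,0],[0,0,0,0,0,0],[0,0,0,0,0,0],[0,0,0,0,0,0]]' 0.03 45;python3 go.py .432 -.134 .035 3.206
```

```text
t: 8.75
tcp_pos: [0.4297, -0.1291, 0.0317]
ee_rot: [3.139, -0.006, -3.077]
wrist_force: [0.2, -0.7, 0.6]
finger_gap: 0.0851
finger_force: 0.0
t: 9.05
tcp_pos: [0.4325, -0.1303, 0.0368]
ee_rot: [-3.14, 0.003, -3.077]
wrist_force: [-0.0, 0.1, 0.1]
finger_gap: 0.0852
finger_force: 0.0
[0.0007, -0.0036, 0.0018] [-0.001, 0.003, -0.0] t 9.05 [ 0.4325 -0.1303  0.0368] F [-0.   0.1  0.1]
t: 9.55
tcp_pos: [0.4319, -0.1303, 0.0359]
ee_rot: [-3.141, 0.001, -3.077]
wrist_force: [0.2, -1.1, 4.7]
finger_gap: 0.0473
finger_force: 46.7
[0.0001, -0.0037, 0.0009] [-0.001, 0.001, -0.0] t 9.55 [ 0.4319 -0.1303  0.0359] F [ 0.2 -1.1  4.7]
```

Scaled: -0.06 m is -12, -0.095 m is -19.

```bash
python3 -m crank '[[0,0,-4,0,0,0],[0,0,-12,0,0,0],[0,0,-19,0,0,0],[0,0,-19,0,0,0]]'; python3 go.py .5841 .1258 .131 3.206; python3 -m crank '[[4,7,0,0,0,0],[4,16,0,0,0,0],[0,25,0,0,0,0],[-5,33,0,0,0,0],[-11,40,0,0,0,0]]'; python3 go.py .5841 .1258 .131 3.206
```

```text
t: 9.95
tcp_pos: [0.4334, -0.1306, 0.1351]
ee_rot: [-3.139, 0.007, -3.077]
wrist_force: [0.2, -0.8, -1.5]
finger_gap: 0.0468
finger_force: 46.9
[-0.1668, 0.2462, 0.0046] [-0.003, 0.007, -0.0] t 9.95 [ 0.4334 -0.1306  0.1351] F [ 0.2 -0.8 -1.5]
t: 10.45
tcp_pos: [0.4729, 0.0754, 0.1285]
ee_rot: [3.141, -0.002, -3.077]
wrist_force: [0.1, -1.4, -1.5]
finger_gap: 0.0467
finger_force: 47.2
[-0.1143, 0.0431, -0.0027] [0.0, -0.002, 0.001] t 10.45 [0.4729 0.0754 0.1285] F [ 0.1 -1.4 -1.5]
```

Scaled: -0.112 m is -22.4, -0.1 m is -20.

```bash
python3 -m crank '[[-7,4,0,0,0,0],[-14,8,0,0,0,0],[-20,8.6,0,0,0,0],[-22.4,8.6,0,0,0,0],[-22.4,8.6,0,0,0,0]]'; python3 -m crank '[[0,0,0,0,0,0],[0,0,0,0,0,0],[0,0,0,0,0,0]]'; python3 go.py .5841 .1258 .051 3.206
python3 - <<'E'
from wm import *
P=cloud('wrist')[1].reshape(-1,3); o=manip.get_obs()['tcp_pos']
J=P[(abs(P[:,1]-o[1])<.012)&(P[:,2]>.12)&(P[:,2]<.17)&(P[:,0]>.53)&(P[:,0]<.6)]
print(len(J),'front x',np.percentile(J[:,0],[1,5,50]), 'centre-tcp',np.percentile(J[:,0],5)+.024-o[0])
E
```

```text
t: 10.95
tcp_pos: [0.5825, 0.1235, 0.1269]
ee_rot: [-3.141, -0.004, -3.077]
wrist_force: [-0.6, -0.2, -1.9]
finger_gap: 0.0469
finger_force: 47.2
t: 11.25
tcp_pos: [0.5818, 0.123, 0.1301]
ee_rot: [3.142, -0.0, -3.078]
wrist_force: [-0.3, -0.5, -2.3]
finger_gap: 0.0474
finger_force: 47.2
[-0.0025, 0.0026, 0.0791] [0.0, -0.0, -0.0] t 11.25 [0.5818 0.123  0.1301] F [-0.3 -0.5 -2.3]
1967 front x [0.55803977 0.55827383 0.55941633] centre-tcp 0.0003064634598830551
```

```bash
python3 -m crank '[[-0.5,0.5,4,0,0,0],[-0.5,0.5,9,0,0,0],[-0.5,0.5,12,0,0,0],[-0.5,0.5,14,0,0,0],[-0.5,0.5,14.8,0,0,0]]'; python3 -m crank '[[0,0,0,0,0,0],[0,0,0,0,0,0],[0,0,0,0,0,0]]'; python3 go.py .5841 .1258 .051 3.206
```

```text
t: 11.8
tcp_pos: [0.5842, 0.1258, 0.055]
ee_rot: [-3.141, -0.001, -3.077]
wrist_force: [-0.9, -0.7, -2.0]
finger_gap: 0.047
finger_force: 47.2
t: 12.1
tcp_pos: [0.5855, 0.126, 0.0574]
ee_rot: [3.141, 0.002, -3.077]
wrist_force: [0.4, 0.0, -2.4]
finger_gap: 0.0473
finger_force: 47.2
[0.0014, -0.0001, 0.0064] [0.0, 0.002, -0.0] t 12.1 [0.5855 0.126  0.0574] F [ 0.4  0.  -2.4]
```

```bash
python3 -m crank '[[0.2,0,0.6,0,0,0],[0.2,0,1.1,0,0,0],[0.2,0,1.1,0,0,0],[0.2,0,1.1,0,0,0]]'; python3 go.py .5841 .1258 .051 3.206
```

```text
t: 12.5
tcp_pos: [0.584, 0.1259, 0.0509]
ee_rot: [3.142, 0.001, -3.077]
wrist_force: [-0.4, -0.7, 0.0]
finger_gap: 0.0469
finger_force: 47.4
[-0.0, -0.0001, -0.0001] [0.0, 0.001, -0.0] t 12.5 [0.584  0.1259 0.0509] F [-0.4 -0.7  0. ]
```

Scaled: -0.12 m is -24, 0.18 m is 36.

```bash
python3 -m crank '[[0,0,0,0,0,0],[0,0,0,0,0,0],[0,0,0,0,0,0],[0,0,0,0,0,0]]' 0.085; python3 -m crank '[[0,0,-8,0,0,0],[0,0,-18,0,0,0],[0,0,-24,0,0,0],[0,0,-24,0,0,0]]';python3 go.py .5585 .3087 .17 3.206; python3 -m crank '[[4,6,0,0,0,0],[8,12,0,0,0,0],[8,20,0,0,0,0],[8,28,0,0,0,0],[8,36,0,0,0,0]]'; python3 -m crank '[[0,0,0,0,0,0],[0,0,0,0,0,0],[0,0,0,0,0,0]]'
python3 - <<'E'
from wm import *
i,P=cloud('wrist'); 
print('tin',circ(P,(.5585,.3087),.06));
i,P=cloud('top');cv2.imwrite('pics/t4.png',i);print('salt',circ(P,(.599,-.1005),.08),'pep',circ(P,(.584,.126),.095))
E
python3 go.py .5575 .3087 .022 3.206
```

```text
t: 12.9
tcp_pos: [0.5838, 0.1258, 0.0506]
ee_rot: [3.142, -0.0, -3.077]
wrist_force: [-0.3, 0.4, -0.2]
finger_gap: 0.0851
finger_force: 0.0
t: 13.3
tcp_pos: [0.5862, 0.1262, 0.1777]
ee_rot: [3.141, 0.011, -3.077]
wrist_force: [0.4, 0.8, 0.8]
finger_gap: 0.0853
finger_force: 0.0
[0.016, 0.1839, 0.0077] [0.001, 0.011, -0.0] t 13.3 [0.5862 0.1262 0.1777] F [0.4 0.8 0.8]
t: 13.8
tcp_pos: [0.5317, 0.3042, 0.1697]
ee_rot: [-3.141, -0.001, -3.078]
wrist_force: [0.8, 0.5, 0.6]
finger_gap: 0.0848
finger_force: 0.0
t: 14.1
tcp_pos: [0.5324, 0.302, 0.1699]
ee_rot: [-3.141, -0.001, -3.078]
wrist_force: [0.2, -0.1, -0.8]
finger_gap: 0.0852
finger_force: 0.0
tin (array([0.5592, 0.308 , 0.0312, 0.0609]), 3092)
salt (array([ 0.5969, -0.1006,  0.0263,  0.0799]), 187) pep (array([0.5831, 0.1253, 0.0241, 0.0939]), 164)
[-0.0253, 0.0055, 0.1484] [-0.0, -0.0, -0.002] t 14.2 [0.5327 0.3017 0.1704] F [ 0.5 -0.5 -0.5]
```

View pics/t4.png

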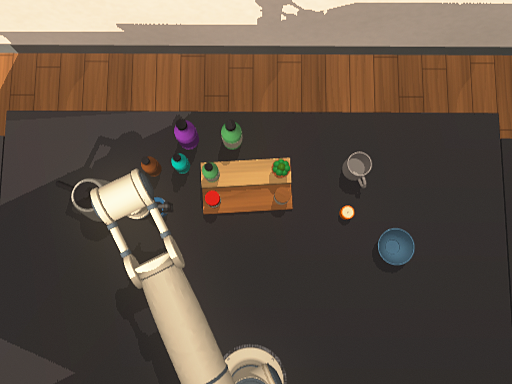

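Salt at (282,196) and pepper at (212,199) stand on the front step; the arm is over the tin. Picking the tin.

Scaled: 0.06 m is 12, 0.145 m is 29.

```bash
python3 -m crank '[[-3,0.6,4,0,0,0],[-5.3,0.9,12,0,0,0],[-5.3,0.9,20,0,0,0],[-5.3,0.9,26,0,0,0],[-5.3,0.9,29,0,0,0]]'; python3 -m crank '[[0,0,0,0,0,0],[0,0,0,0,0,0],[0,0,0,0,0,0]]'; python3 go.py .559 .308 .025 3.206;python3 -m crank '[[0,0,0,0,0,0],[0,0,0,0,0,0],[0,0,0,0,0,0],[0,0,0,0,0,0],[0,0,0,0,0,0]]' 0.04 45;python3 go.py .559 .308 .025 3.206;python3 -m crank '[[0,0,-4,0,0,0],[0,0,-12,0,0,0],[0,0,-20,0,0,0],[0,0,-26,0,0,0],[0,0,-26,0,0,0]]';  python3 go.py .54 .018 .155 3.206
```

```text
t: 14.7
tcp_pos: [0.5571, 0.3071, 0.0216]
ee_rot: [-3.139, -0.005, -3.079]
wrist_force: [-0.9, -0.1, 0.2]
finger_gap: 0.0851
finger_force: 0.0
t: 15.0
tcp_pos: [0.56, 0.3096, 0.0286]
ee_rot: [3.14, 0.004, -3.078]
wrist_force: [-0.1, -0.2, -0.2]
finger_gap: 0.0852
finger_force: 0.0
[0.0011, -0.0016, 0.0036] [0.002, 0.004, -0.0] t 15.0 [0.56   0.3096 0.0286] F [-0.1 -0.2 -0.2]
t: 15.5
tcp_pos: [0.5595, 0.3095, 0.0277]
ee_rot: [3.141, 0.003, -3.077]
wrist_force: [-0.7, -1.1, 6.5]
finger_gap: 0.0609
finger_force: 49.9
[0.0006, -0.0015, 0.0027] [0.001, 0.003, -0.0] t 15.5 [0.5595 0.3095 0.0277] F [-0.7 -1.1  6.5]
t: 16.0
tcp_pos: [0.5604, 0.3101, 0.1619]
ee_rot: [3.138, 0.009, -3.077]
wrist_force: [0.4, 0.6, -1.1]
finger_gap: 0.0607
finger_force: 49.7
[0.0392, -0.2902, 0.0055] [0.004, 0.009, -0.0] t 16.0 [0.5604 0.3101 0.1619] F [ 0.4  0.6 -1.1]
```

Scaled: -0.13 m is -26, -0.22 m is -44.

```bash
python3 -m crank '[[4,-8,0,0,0,0],[8,-17,0,0,0,0],[8,-26,0,0,0,0],[8,-35,0,0,0,0],[8,-44,0,0,0,0]]'; python3 -m crank '[[0,-9,0,0,0,0],[0,-14,0,0,0,0],[0,-14,0,0,0,0],[0,-14,0,0,0,0]]'; python3 go.py .6761 .018 .155 3.206
```

```text
t: 16.5
tcp_pos: [0.5316, 0.0854, 0.1533]
ee_rot: [-3.141, -0.003, -3.077]
wrist_force: [1.0, -0.4, -3.0]
finger_gap: 0.0611
finger_force: 50.0
t: 16.9
tcp_pos: [0.5365, 0.017, 0.1537]
ee_rot: [3.141, -0.003, -3.079]
wrist_force: [0.3, 0.6, -2.3]
finger_gap: 0.061
finger_force: 50.1
[-0.1394, -0.0077, -0.0017] [0.001, -0.003, -0.002] t 16.9 [0.5365 0.017  0.1537] F [ 0.3  0.6 -2.3]
```

```bash
python3 -m crank '[[-8,-1,0,0,0,0],[-16,-1.6,0,0,0,0],[-24,-1.6,0,0,0,0],[-27.6,-1.6,0,0,0,0],[-27.6,-1.6,0,0,0,0]]'; python3 -m crank '[[0,0,0,0,0,0],[0,0,0,0,0,0],[0,0,0,0,0,0]]'; python3 go.py .6761 .018 .0677 3.206
python3 - <<'E'
from wm import *
i,P=cloud('wrist');o=manip.get_obs()['tcp_pos']; cv2.imwrite('pics/w5.png',i); np.savez('w5.npz',P=P); P=P.reshape(-1,3)
J=P[(abs(P[:,1]-o[1])<.012)&(P[:,2]>.14)&(P[:,2]<.175)&(P[:,0]>.6)&(P[:,0]<.68)]
print(len(J),'front x',np.percentile(J[:,0],[1,5,50]), 'centre-tcp',np.percentile(J[:,0],5)+.031-o[0])
# step riser edge between front/back steps
for y in (-.06,-.03,.0,.03,.06,.09):
    K=P[(abs(P[:,1]-y)<.005)&(abs(P[:,2]-.04)<.004)&(P[:,0]<.68)]
    print(y, len(K), K[:,0].min() if len(K) else None, np.median(K[:,2]) if len(K) else None)
E
```

```text
t: 17.4
tcp_pos: [0.6765, 0.0201, 0.1526]
ee_rot: [3.141, -0.003, -3.075]
wrist_force: [-1.1, 0.7, -2.4]
finger_gap: 0.0609
finger_force: 50.1
t: 17.7
tcp_pos: [0.6747, 0.0184, 0.156]
ee_rot: [3.142, 0.0, -3.077]
wrist_force: [0.3, -0.4, -2.9]
finger_gap: 0.0609
finger_force: 50.1
[-0.0013, -0.0005, 0.0883] [0.0, 0.0, 0.0] t 17.7 [0.6747 0.0184 0.156 ] F [ 0.3 -0.4 -2.9]
882 front x [0.64407389 0.64417935 0.64477001] centre-tcp 0.0003245377376297487
-0.06 474 0.6394696235560761 0.0409637524116826
-0.03 491 0.6374517090749081 0.040979139413529514
0.0 420 0.6352427939367629 0.040968136289372056
0.03 404 0.6335441745086412 0.04080689158136634
0.06 551 0.6315315387514182 0.04087491678925487
0.09 571 0.6295906847383275 0.04084926639706067
```

View pics/w5.png

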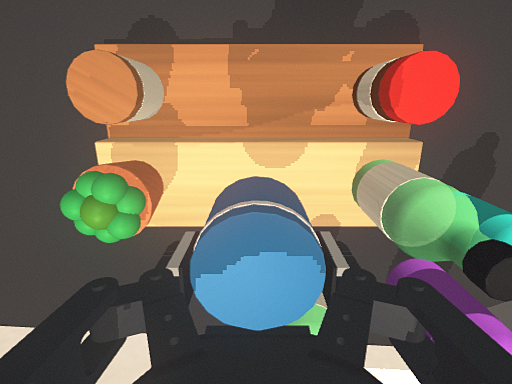

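The picture shows all four corners from close by: salt (105,87), pepper (420,88), herb (102,207), oil (420,210). The tin is held upright at (258,270). I'll measure the alignment from this view.

Run:
```python
from wm import *
P=np.load('w5.npz')['P']; c0=np.array([.6340,.0159]);a=.064
A=np.array([[np.cos(a),np.sin(a)],[-np.sin(a),np.cos(a)]])
X=P.reshape(-1,3); Q=np.c_[(X[:,:2]-c0)@A.T,X[:,2]]
print('salt',circ(Q,(-.0425,-.114),.08)); print('pep',circ(Q,(-.0425,.113),.095))
def sl(n,xr,yr,zr):
    K=Q[(Q[:,0]>xr[0])&(Q[:,0]<xr[1])&(Q[:,1]>yr[0])&(Q[:,1]<yr[1])&(Q[:,2]>zr[0])&(Q[:,2]<zr[1])]
    # least squares circle
    M=np.c_[2*K[:,:2],np.ones(len(K))]; s=np.linalg.lstsq(M,(K[:,:2]**2).sum(1),rcond=None)[0]
    print(n,len(K),K.min(0).round(4),K.max(0).round(4),'fit',s[:2].round(4),np.sqrt(s[2]+s[0]**2+s[1]**2).round(4))
sl('oil',(0.0,.08),(.06,.15),(.05,.10)); sl('herb',(0,.08),(-.16,-.06),(.05,.07))
sl('saltbody',(-.09,0),(-.15,-.06),(.03,.06));sl('pepbody',(-.09,0),(.06,.15),(.03,.07))
K=Q[(abs(Q[:,2]-.0155)<.004)]; 
for v in(-.05,0,.05): k=K[abs(K[:,1]-v)<.005]; print('front edge',v,k[k[:,0]>-.1][:,0].min())
for v in(-.07,-.03): k=K[(abs(K[:,0]-v)<.005)&(abs(K[:,1])<.2)]; print('ends',k[:,1].min(),k[:,1].max())
```

```text
salt (array([-0.0426, -0.1148,  0.0266,  0.0811]), 4350)
pep (array([-0.0421,  0.1113,  0.0246,  0.0957]), 4290)
oil 1610 [0.0151 0.0852 0.05  ] [0.06   0.1223 0.1   ] fit [0.0417 0.1121] 0.0262
herb 306 [ 0.0141 -0.1147  0.05  ] [ 0.0563 -0.0866  0.0699] fit [ 0.0411 -0.1134] 0.0254
saltbody 691 [-0.0675 -0.1147  0.0301] [-0.0171 -0.0888  0.06  ] fit [-0.043 -0.115] 0.0257
pepbody 973 [-0.0657  0.0865  0.03  ] [-0.0185  0.1106  0.07  ] fit [-0.0424  0.1113] 0.024
front edge -0.05 -0.08368181152765988
front edge 0 -0.08364688470018991
front edge 0.05 -0.08376503190903667
ends -0.12861618866053637 0.13454835598959855
ends -0.09669405336775161 0.09475439700006612
```

Everything aligns within about 1.5 mm. Lowering the tin.

```bash
python3 -m crank '[[-0.36,-0.1,4,0,0,0],[-0.36,-0.1,9,0,0,0],[-0.36,-0.1,13,0,0,0],[-0.36,-0.1,15,0,0,0],[-0.36,-0.1,15.6,0,0,0]]'; python3 -m crank '[[0,0,0,0,0,0],[0,0,0,0,0,0],[0,0,0,0,0,0],[0,0,0,0,0,0]]'; python3 go.py .6766 .018 .0677 3.206
```

```text
t: 18.25
tcp_pos: [0.6763, 0.0176, 0.0763]
ee_rot: [3.141, -0.002, -3.078]
wrist_force: [0.1, 0.6, -3.3]
finger_gap: 0.0609
finger_force: 50.1
t: 18.65
tcp_pos: [0.6777, 0.0176, 0.0787]
ee_rot: [-3.141, 0.002, -3.077]
wrist_force: [-0.6, -0.3, -3.0]
finger_gap: 0.0608
finger_force: 50.1
[0.0011, 0.0005, 0.011] [-0.0, 0.002, -0.0] t 18.65 [0.6777 0.0176 0.0787] F [-0.6 -0.3 -3. ]
```

Scaled: 0.0105 m is 2.1, 0.01 m is 2.

```bash
python3 -m crank '[[0.2,0.1,1,0,0,0],[0.2,0.1,2,0,0,0],[0.2,0.1,2.1,0,0,0],[0.2,0.1,2.1,0,0,0],[0.2,0.1,2.1,0,0,0]]'; python3 go.py .6766 .018 .0677 3.206
```

```text
t: 19.15
tcp_pos: [0.6763, 0.0181, 0.0677]
ee_rot: [3.142, 0.001, -3.077]
wrist_force: [-2.0, 1.1, 3.4]
finger_gap: 0.0611
finger_force: 50.6
[-0.0003, -0.0001, 0.0] [0.0, 0.001, -0.0] t 19.15 [0.6763 0.0181 0.0677] F [-2.   1.1  3.4]
```

Scaled: -0.13 m is -26, 0.13 m is 26.

```bash
python3 -m crank '[[0,0,0,0,0,0],[0,0,0,0,0,0],[0,0,0,0,0,0],[0,0,0,0,0,0]]' 0.085; python3 -m crank '[[0,0,-6,0,0,0],[0,0,-14,0,0,0],[0,0,-22,0,0,0],[0,0,-22,0,0,0]]'; python3 -m crank '[[10,0,0,0,0,0],[20,0,0,0,0,0],[26,-7,0,0,0,0],[28,-16,0,0,0,0],[28,-26,0,0,0,0]]';  python3 go.py .53 -.318 .16 3.206
```

```text
t: 19.55
tcp_pos: [0.6762, 0.0181, 0.0667]
ee_rot: [-3.142, -0.0, -3.077]
wrist_force: [0.1, 0.0, 0.0]
finger_gap: 0.0849
finger_force: 0.0
t: 19.95
tcp_pos: [0.6787, 0.018, 0.1858]
ee_rot: [-3.14, 0.013, -3.077]
wrist_force: [0.6, 0.1, 1.3]
finger_gap: 0.0852
finger_force: 0.0
t: 20.45
tcp_pos: [0.5437, -0.121, 0.1776]
ee_rot: [-3.141, 0.001, -3.075]
wrist_force: [1.1, 0.0, -0.4]
finger_gap: 0.0848
finger_force: 0.0
[0.0267, -0.1956, 0.0176] [-0.0, 0.001, 0.002] t 20.45 [ 0.5437 -0.121   0.1776] F [ 1.1  0.  -0.4]
```

The manual's scale: shifts go in units of 5 mm. Converting my numbers, -0.195 m is -39, -0.185 m is -37.

```bash
python3 -m crank '[[2,-10,0,0,0,0],[4,-19,2,0,0,0],[5.2,-28,3.4,0,0,0],[5.2,-37,3.4,0,0,0],[5.2,-39,3.4,0,0,0]]'; python3 -m crank '[[0,0,0,0,0,0],[0,0,0,0,0,0],[0,0,0,0,0,0]]'
python3 - <<'E'
from wm import *
i,P=cloud('wrist'); cv2.imwrite('pics/w6.png',i)
print('candle',circ(P,(.548,-.318),.036));
i,P=cloud('top');cv2.imwrite('pics/t6.png',i);print('salt',circ(P,(.599,-.1005),.08),'pep',circ(P,(.584,.126),.095),'tin',circ(P,(.677,.018),.1))
i,P=cloud('scene');print('tin',circ(P,(.677,.018),.1))
E
python3 go.py .548 -.318 .012 3.206
```

```text
t: 20.95
tcp_pos: [0.5301, -0.3212, 0.1585]
ee_rot: [-3.141, -0.002, -3.082]
wrist_force: [-0.2, 0.9, -0.0]
finger_gap: 0.0852
finger_force: 0.0
t: 21.25
tcp_pos: [0.5319, -0.3153, 0.1604]
ee_rot: [3.141, 0.0, -3.076]
wrist_force: [0.3, 1.0, 0.7]
finger_gap: 0.0851
finger_force: 0.0
candle (array([ 0.5471, -0.3189,  0.022 ,  0.0372]), 1454)
salt (array([ 0.5971, -0.1003,  0.0262,  0.0795]), 188) pep (array([0.5834, 0.1251, 0.0239, 0.0941]), 161) tin (array([0.6744, 0.0178, 0.0311, 0.0999]), 266)
tin (array([0.6775, 0.0159, 0.0333, 0.1005]), 245)
[-0.0159, -0.0034, 0.1485] [-0.0, 0.001, 0.002] t 21.4 [ 0.5318 -0.3157  0.1605] F [0.4 0.1 0.2]
```

View pics/t6.png

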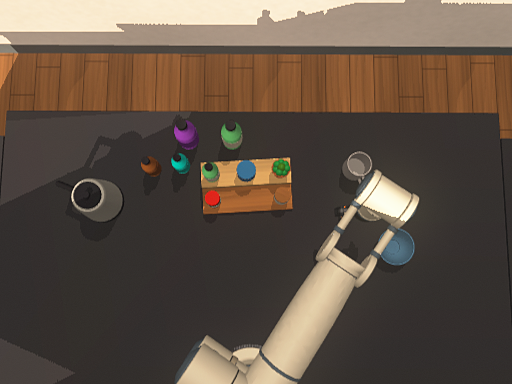

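View pics/w6.png

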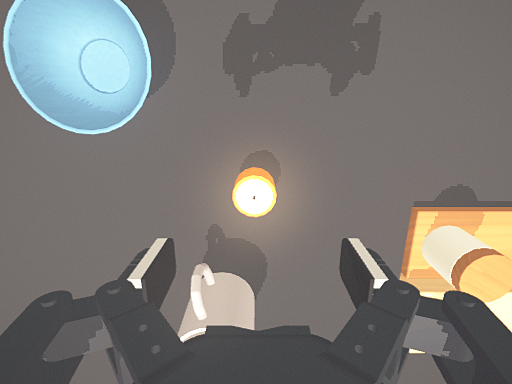

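The tin stands midway at (246,171) in the top view. In the wrist view the candle is at (254,196), with the mug and its handle well beyond it and the bowl to the left. Picking the candle.

Scaled: -0.0035 m is -0.7, 0.13 m is 26.

```bash
python3 -m crank '[[-1.6,-0.4,6,0,0,0],[-3.1,-0.7,12,0,0,0],[-3.1,-0.7,18,0,0,0],[-3.1,-0.7,23,0,0,0],[-3.1,-0.7,26,0,0,0]]'; python3 -m crank '[[0,0,0,0,0,0],[0,0,0,0,0,0],[0,0,0,0,0,0]]'; python3 go.py .547 -.3185 .0105 3.206
```

```text
t: 21.9
tcp_pos: [0.5464, -0.318, 0.0275]
ee_rot: [3.14, -0.003, -3.076]
wrist_force: [0.0, 0.5, 0.0]
finger_gap: 0.0848
finger_force: 0.0
t: 22.2
tcp_pos: [0.5482, -0.32, 0.0325]
ee_rot: [-3.139, 0.003, -3.077]
wrist_force: [0.3, 0.8, 0.9]
finger_gap: 0.0851
finger_force: 0.0
[0.0011, 0.0016, 0.022] [-0.002, 0.003, -0.0] t 22.2 [ 0.5482 -0.32    0.0325] F [0.3 0.8 0.9]
```

Scaled: 0.0205 m is 4.1, 0.016 m is 3.2.

```bash
python3 -m crank '[[0.1,0.2,1.6,0,0,0],[0.1,0.2,3.2,0,0,0],[0.1,0.2,4.1,0,0,0],[0.1,0.2,4.1,0,0,0],[0.1,0.2,4.1,0,0,0]]'; python3 go.py .547 -.3185 .0105 3.206; python3 -m crank '[[0,0,0,0,0,0],[0,0,0,0,0,0],[0,0,0,0,0,0],[0,0,0,0,0,0],[0,0,0,0,0,0]]' 0.025 40; python3 go.py .547 -.3185 .0105 3.206
```

```text
t: 22.7
tcp_pos: [0.5464, -0.3184, 0.0092]
ee_rot: [3.141, -0.001, -3.077]
wrist_force: [0.5, 0.4, 0.1]
finger_gap: 0.0847
finger_force: 0.0
[-0.0006, -0.0002, -0.0013] [0.0, -0.001, -0.0] t 22.7 [ 0.5464 -0.3184  0.0092] F [0.5 0.4 0.1]
t: 23.2
tcp_pos: [0.5469, -0.3187, 0.0102]
ee_rot: [-3.141, 0.001, -3.077]
wrist_force: [-0.4, -0.4, 2.2]
finger_gap: 0.0426
finger_force: 41.4
[-0.0002, 0.0002, -0.0003] [-0.001, 0.001, -0.0] t 23.2 [ 0.5469 -0.3187  0.0102] F [-0.4 -0.4  2.2]
```

Scaled: -0.17 m is -34, -0.145 m is -29.

```bash
python3 -m crank '[[0,0,-4,0,0,0],[0,0,-12,0,0,0],[0,0,-20,0,0,0],[0,0,-29,0,0,0],[0,0,-34,0,0,0]]'; python3 -m crank '[[-2,7,0,0,0,0],[-4,16,0,0,0,0],[-6,25,0,0,0,0],[-8,34,0,0,0,0],[-10,43,0,0,0,0]]'; python3 go.py .6768 .018 .17 3.206
```

```text
t: 23.7
tcp_pos: [0.5472, -0.3188, 0.1839]
ee_rot: [-3.139, 0.004, -3.077]
wrist_force: [-0.5, -0.4, -0.5]
finger_gap: 0.0424
finger_force: 41.0
t: 24.2
tcp_pos: [0.5824, -0.0989, 0.1789]
ee_rot: [3.141, -0.001, -3.078]
wrist_force: [2.1, -0.5, -1.1]
finger_gap: 0.0429
finger_force: 41.1
[-0.1017, 0.1106, 0.0089] [0.0, -0.001, -0.001] t 24.2 [ 0.5824 -0.0989  0.1789] F [ 2.1 -0.5 -1.1]
```

```bash
python3 -m crank '[[-4,9,0,0,0,0],[-9,17,0,0,0,0],[-15,22,0,0,0,0],[-18,22,0,0,0,0],[-18,22,0,0,0,0]]';  python3 -m crank '[[0,0,0,0,0,0],[0,0,0,0,0,0],[0,0,0,0,0,0],[0,0,0,0,0,0]]';python3 go.py .6768 .018 .1105 3.206
python3 - <<'E'
from wm import *
o=manip.get_obs()['tcp_pos'];i,P=cloud('wrist'); cv2.imwrite('pics/w7.png',i); P=P.reshape(-1,3)
for n,zl,zh,r in(('candle',.17,.195,.022),('tin',.06,.096,.031)):
    J=P[(abs(P[:,1]-.018)<.025)&(P[:,2]>zl)&(P[:,2]<zh)&(abs(P[:,0]-.66)<.035)]
    J=J[np.abs(J[:,1]-(o[1] if n=='candle' else .018))<.008]
    print(n,len(J), 'centre', (np.percentile(J[:,0],5)+r) if len(J) else 0, o)
print(circ(P,(.677,.018),.1,.04))
E
```

```text
t: 24.7
tcp_pos: [0.6661, 0.0162, 0.1777]
ee_rot: [3.141, -0.002, -3.075]
wrist_force: [-0.6, 0.3, -1.0]
finger_gap: 0.0433
finger_force: 41.1
t: 25.1
tcp_pos: [0.665, 0.0142, 0.18]
ee_rot: [-3.142, 0.001, -3.078]
wrist_force: [-0.5, 0.7, -1.4]
finger_gap: 0.043
finger_force: 41.1
[-0.0119, 0.0031, 0.0696] [-0.0, 0.001, -0.001] t 25.1 [0.665  0.0142 0.18  ] F [-0.5  0.7 -1.4]
candle 467 centre 0.6659395090637626 [0.6650406  0.01418504 0.1800447 ]
tin 163 centre 0.6763930132507243 [0.6650406  0.01418504 0.1800447 ]
(array([0.6761, 0.0169, 0.031 , 0.1009]), 2020)
```

View pics/w7.png

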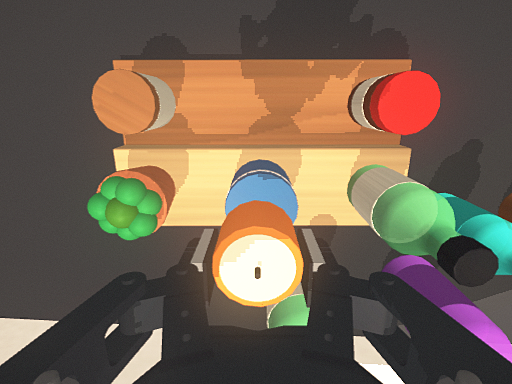

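The candle is held upright at (258,265), above and slightly in front of the tin (262,195). Tin centre is (0.6762, 0.0175); the jars and bystanders are unchanged.

Scaled: -0.0108 m is -2.16, 0.059 m is 11.8.

```bash
python3 -m crank '[[-2.16,0.6,0,0,0,0],[-2.16,0.6,4,0,0,0],[-2.16,0.6,8,0,0,0],[-2.16,0.6,11,0,0,0],[-2.16,0.6,11.8,0,0,0]]';  python3 -m crank '[[0,0,0,0,0,0],[0,0,0,0,0,0],[0,0,0,0,0,0],[0,0,0,0,0,0]]';python3 go.py .6756 .0177 .1105 3.206
```

```text
t: 25.65
tcp_pos: [0.6748, 0.0184, 0.1179]
ee_rot: [3.141, -0.004, -3.078]
wrist_force: [-0.8, 0.6, -1.7]
finger_gap: 0.0425
finger_force: 41.1
t: 26.05
tcp_pos: [0.6765, 0.0185, 0.1219]
ee_rot: [-3.141, 0.002, -3.077]
wrist_force: [0.5, 0.1, -1.0]
finger_gap: 0.0429
finger_force: 41.1
[0.0009, -0.0008, 0.0114] [-0.0, 0.002, -0.0] t 26.05 [0.6765 0.0185 0.1219] F [ 0.5  0.1 -1. ]
```

Scaled: 0.0107 m is 2.14, 0.009 m is 1.8.

```bash
python3 -m crank '[[0.1,-0.14,1,0,0,0],[0.1,-0.14,1.8,0,0,0],[0.1,-0.14,2.14,0,0,0],[0.1,-0.14,2.14,0,0,0],[0.1,-0.14,2.14,0,0,0]]'; python3 go.py .6756 .0177 .1105 3.206
```

```text
t: 26.55
tcp_pos: [0.6755, 0.0177, 0.1102]
ee_rot: [-3.141, 0.0, -3.077]
wrist_force: [-1.9, 0.1, 2.6]
finger_gap: 0.0427
finger_force: 41.3
[-0.0001, -0.0, -0.0003] [-0.0, 0.0, -0.0] t 26.55 [0.6755 0.0177 0.1102] F [-1.9  0.1  2.6]
```

Seated. Releasing, going straight up, then back.

Scaled: 0.24 m is 48, 0.2 m is 40.

```bash
python3 -m crank '[[0,0,0,0,0,0],[0,0,0,0,0,0],[0,0,0,0,0,0],[0,0,0,0,0,0]]' 0.085; python3 -m crank '[[0,0,-6,0,0,0],[0,0,-14,0,0,0],[0,0,-22,0,0,0],[0,0,-22,0,0,0]]'; python3 -m crank '[[10,0,0,0,0,0],[20,0,0,0,0,0],[30,0,0,0,0,0],[40,0,0,0,0,0],[48,0,0,0,0,0]]'; python3 -m crank '[[0,0,0,0,0,0],[0,0,0,0,0,0],[0,0,0,0,0,0]]';python3 - <<'E'
from wm import *
i,P=cloud('wrist'); cv2.imwrite('pics/w8.png',i)
i,P=cloud('top');Q=cloud('scene');cv2.imwrite('pics/s8.png',Q[0])
for n,X in(('top',P),('scene',Q[1])):
    print(n,'salt',circ(X,(.599,-.1005),.08),'pep',circ(X,(.584,.126),.095),'tin/candle',circ(X,(.677,.018),.136,.03),'herb',circ(X,(.68,-.095),.115,.05,.01),'oil',circ(X,(.668,.131),.187,.05,.008),'mug',circ(X,(.699,-.349),.09,.06),'bowl',circ(X,(.434,-.486),.049,.08))
    print('kettle',circ(X,(.578,.493),.168,.06))
E
```

```text
t: 26.95
tcp_pos: [0.6756, 0.0178, 0.1097]
ee_rot: [3.142, -0.0, -3.077]
wrist_force: [-0.1, 0.2, 1.3]
finger_gap: 0.085
finger_force: 0.0
t: 27.35
tcp_pos: [0.6775, 0.0178, 0.2286]
ee_rot: [-3.14, 0.013, -3.077]
wrist_force: [0.5, -0.5, 0.6]
finger_gap: 0.0849
finger_force: 0.0
t: 27.85
tcp_pos: [0.4337, 0.0024, 0.2195]
ee_rot: [-3.141, 0.0, -3.077]
wrist_force: [0.4, -0.3, 0.7]
finger_gap: 0.0852
finger_force: 0.0
t: 28.15
tcp_pos: [0.4367, 0.0024, 0.2198]
ee_rot: [3.142, 0.0, -3.077]
wrist_force: [-0.1, 0.1, -0.9]
finger_gap: 0.085
finger_force: 0.0
top salt (array([ 0.5971, -0.1007,  0.0258,  0.079 ]), 175) pep (array([0.5831, 0.1251, 0.024 , 0.0943]), 160) tin/candle (array([0.6746, 0.0177, 0.0221, 0.1361]), 141) herb (array([ 0.6813, -0.0946,  0.0275,  0.1125]), 185) oil (array([0.6662, 0.1309, 0.0127, 0.1888]), 53) mug (array([ 0.6973, -0.3479,  0.0404,  0.09  ]), 106) bowl (array([ 0.4336, -0.4704,  0.0606,  0.0479]), 189)
kettle (array([0.5803, 0.4993, 0.0505, 0.167 ]), 557)
scene salt (array([ 0.5986, -0.1007,  0.0273,  0.0805]), 173) pep (array([0.5861, 0.127 , 0.026 , 0.0954]), 121) tin/candle (array([0.6763, 0.018 , 0.0246, 0.1364]), 131) herb (array([ 0.6844, -0.0944,  0.028 ,  0.1123]), 195) oil (array([0.6701, 0.131 , 0.013 , 0.1895]), 58) mug (array([ 0.7012, -0.3463,  0.0422,  0.0892]), 228) bowl (array([ 0.4347, -0.4664,  0.0625,  0.0483]), 288)
kettle (array([0.5847, 0.4984, 0.0496, 0.1684]), 228)
```

View pics/s8.png

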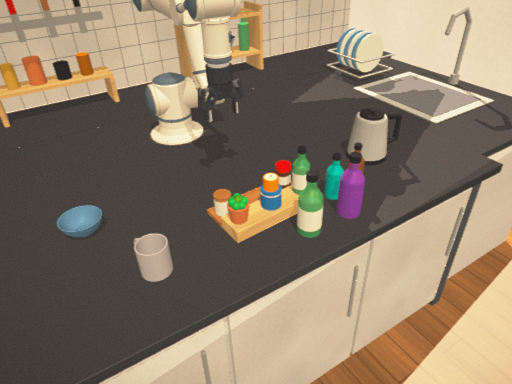

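The final view shows salt (222,202), pepper (283,172), and the tin with candle (271,192), all upright. Bowl, mug, kettle, herb and oil sit at their original pixels. The bowl's changed fit comes from a wider crop radius than in the first measurement. Handing in.

```bash
python3 -c "
from rig import manip
print(manip.hand_in())"
```

```text
the job is handed in; nothing more can be done
None
```

The job is handed in at about 28 s: salt stands in front of the herb pot, pepper in front of the oil bottle, and the tin midway on the back step with the candle on top, each within about 2 mm by my camera measurements, with the herb pot, oil bottle, kettle, mug and bowl left where they were.

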